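# Load the laser-marking rail with sleeves in order of height

## Task

Load the marking rail for the laser, whose focus climbs as it travels away from the red zero stop: take the four steel sleeves out of the clear tray and stand one upright on each nest, over its brass pip and flat on the pad, in order of height, the shortest next to the red stop and the tallest farthest from it. Set them down rather than dropping them, and don't knock any over.

Things in the scene. Friction and masses are not known exactly. Their poses are not given: they have to be found in the camera images.
- sleeve_yellow: Steel sleeve with a yellow seal ring on its top rim, the shortest of four: an upright open tube 34 mm tall, 30 mm outside diameter (grip here), 24 mm bore right through, foot flange 34 mm across and 5 mm high. Origin: centre of its underside, z up. 50-180 g. Starts in a pocket of the clear tray (its collar 45 mm across, rising 5 mm above the underside; pockets 82 mm apart).
- sleeve_blue: Steel sleeve with a blue seal ring on its top rim, the second shortest of four: an upright open tube 45 mm tall, 30 mm outside diameter (grip here), 24 mm bore right through, foot flange 34 mm across and 5 mm high. Origin: centre of its underside, z up. 50-180 g. Starts in a pocket of the clear tray (its collar 45 mm across, rising 5 mm above the underside; pockets 82 mm apart).
- sleeve_green: Steel sleeve with a green seal ring on its top rim, the second tallest of four: an upright open tube 56 mm tall, 30 mm outside diameter (grip here), 24 mm bore right through, foot flange 34 mm across and 5 mm high. Origin: centre of its underside, z up. 50-180 g. Starts in a pocket of the clear tray (its collar 45 mm across, rising 5 mm above the underside; pockets 82 mm apart).
- sleeve_black: Steel sleeve with a black seal ring on its top rim, the tallest of four: an upright open tube 67 mm tall, 30 mm outside diameter (grip here), 24 mm bore right through, foot flange 34 mm across and 5 mm high. Origin: centre of its underside, z up. 50-180 g. Starts in a pocket of the clear tray (its collar 45 mm across, rising 5 mm above the underside; pockets 82 mm apart).
- nest_a: One of four identical nests fixed in a row on the rail: black round pad 46 mm across, 10 mm high, with a brass cone pip in the middle (18 mm across at its foot, 8 at its top, 11 mm high). Origin: centre of the pad's underside, z up; a seated sleeve's underside is 10 mm above it. Nests are 80-88 mm apart; names are in no fixed order along the row: tell them by distance from the red stop.
- nest_b: One of four identical nests fixed in a row on the rail: black round pad 46 mm across, 10 mm high, with a brass cone pip in the middle (18 mm across at its foot, 8 at its top, 11 mm high). Origin: centre of the pad's underside, z up; a seated sleeve's underside is 10 mm above it. Nests are 80-88 mm apart; names are in no fixed order along the row: tell them by distance from the red stop.
- nest_c: One of four identical nests fixed in a row on the rail: black round pad 46 mm across, 10 mm high, with a brass cone pip in the middle (18 mm across at its foot, 8 at its top, 11 mm high). Origin: centre of the pad's underside, z up; a seated sleeve's underside is 10 mm above it. Nests are 80-88 mm apart; names are in no fixed order along the row: tell them by distance from the red stop.
- nest_d: One of four identical nests fixed in a row on the rail: black round pad 46 mm across, 10 mm high, with a brass cone pip in the middle (18 mm across at its foot, 8 at its top, 11 mm high). Origin: centre of the pad's underside, z up; a seated sleeve's underside is 10 mm above it. Nests are 80-88 mm apart; names are in no fixed order along the row: tell them by distance from the red stop.
- zero_stop: Red stop block fixed on one end of the rail, either end (a lower grey block is on the other): 38 mm across the rail, 24 mm along it, 38 mm high with its screw. Origin: centre of its underside, level with the nests' origins, z up. The nearest nest's centre is about 84 mm from it, the others about 168, 252 and 336 mm.

How it is judged:
By the outcome, as a careful person would: the job done as asked, in the order asked, and still so for the second after the job is handed in, with the robot touching nothing.
It also fails if it takes over 88 s, if anything falls off the work surface, if the arm or the gripper's body presses on something with over 40 N, if the wrist force passes 120 N, or if a joint passes its speed limit or range.

## Robot

A 6-joint arm with a two-finger parallel gripper is mounted at the origin on the work surface. World frame = base frame: x ahead of the robot, y to its left, z up, the work surface at z = 0. Lengths are in mm, angles in rad, forces in N, time in s.
With the tool pointing down it reaches from about 400 to 925 mm from the base axis. Payload 12.5 kg.
Tool frame: the origin (TCP) lies on the mounting face of the last link; the fingertips stand 190 mm ahead of it and the grasp point (between the pads) lies 171 mm ahead of it; z points along the fingers, y is the line along which they close (so a half turn about z gives the same grasp; the last joint's range is limited). The gripper opens to 95 mm and grips with 3 to 60 N. Pads are 20 mm wide; open, the fingers measure 119 mm over their backs; the gripper's body (75 mm by 180 mm) begins 59 mm behind the grasp point.
Start: joints at [1.12, 0.491, 1.559, -0, 1.092, -0.106], TCP at [211.232, 588.223, 404.761] pointing down, gripper open.
Joint ranges: [-3.1, 3.1], [-0.84, 2.19], [0.05, 2.79], [-1.13, 4.28], [0.06, 2.93], [-2.69, 2.69]. Speed limits (rad/s): [2.22, 2.22, 2.79, 3.14, 3.14, 3.14].

## Interface

Orientations are given as [roll, pitch, yaw] about the fixed x, y, z axes, in that order (R = Rz(yaw) Ry(pitch) Rx(roll)).
In Python, from cell import * gives the robot as it stands.
- The arm moves only by the tool arm_command, never from a script. Its argument "rows" is a list that holds one entry, the list of rows, each a list of 7 numbers: the shift along the tool's x, y, z normalised to -1 to 1, where 1 is 0.15 m, then the turn, a rotation vector about the tool's x, y, z normalised to -1 to 1, where 1 is 360 degrees, then the opening, from -1 (shut) to 1 (fully open). A call has 1 to 10 rows; each row is the pose to reach, as a shift and turn from the pose commanded when the call began, along the tool's axes at that moment, turning the shorter way round; what a row does not reach only later rows make up. A row lasts 1/12 s, in which the tool goes at most 41.7 mm and 7.16 degrees, less where a joint would pass 70% of its speed; a pose out of reach is approached as far as the arm can. A call with a number of a shift or a turn outside -1 to 1 is refused whole. A call with a gripper value outside its range is refused whole. The fingers move at their own pace and stop on an object; the grip force is fixed at half the most. Time passes only in rows, so rows that repeat a pose let the fingers close. It gives the time, the measured TCP pose, the force, the opening and the grip force at its end, in the units of the state.
- state(): the state, without advancing time (a new reading comes with each control period).
- read_camera(name): name is "side" or "top"; returns (picture, depth): 420x560x3 uint8, red, green, blue; 420x560 float32, mm along the optical axis (not along the pixel's ray), 0 where there is no reading.
- get_calibration(name): a dict with "camera_matrix" (3x3 intrinsics, pixels), "D" ([k1, k2, p1, p2, k3] as OpenCV has them; the pictures are not rectified), "position" and "orientation" of the camera in the world. Camera axes: x right, y up, looking along -z (the intrinsics and any distortion apply to the point x, -y, -z); pixel columns grow to the right and rows downward; lengths in mm; the calibration is good to about 2 mm. A picture is of the moment at which its call begins. get_calibration takes no time and is no camera call.
- job_done(): hands the job in; it is judged then, once.
The state is a dict: "t": time; "joints": joint angles; "qvel": joint speeds; "tau": joint torques, N m; "eef_pos": TCP position; "tcp_rot": TCP orientation; "ft_force": force on the tool from outside, world axes, zero at the start; "moment": the same for the moment, N m; "opening": opening from 0.0 (shut) to 1.0 (fully open); "grip_force": force on a finger pad.
Only numpy, scipy, OpenCV 4.12 (cv2) and the standard library are available. Lean on these libraries where they do the work, as an engineer would, in place of code of your own. Each camera call takes 0.05 s, during which the arm holds its last target. There are 200 camera calls.

## Working session

There is one attempt and no reset: what is moved stays moved. The work goes in short steps, Python scripts to look and compute and a tool call to move; the robot and the scene stay as the last step left them, time stands still between calls to the robot, and variables do not carry over. Pictures are saved under pics/ and viewed, at most 14 in all, crops included, and the job is handed in when it is done.

Besides the shell and the picture viewer there is one more tool, called after ">>>" as name(argument=value, ...) on one line, values as JSON. arm_command: Moves the arm, as the interface text tells. Its arguments: {"type":"object","properties":{"rows":{"type":"array","items":{"type":"array","items":{"type":"array","items":{"type":"number","minimum":-1,"maximum":1}}}}},"required":["rows"]}

```bash
mkdir -p pics; ls
python3 - <<'E'
from cell import *
import cv2,numpy as np
for n in("top","side"):
    p,d=read_camera(n); cv2.imwrite(f"pics/{n}0.png",p[...,::-1]); np.savez(f"{n}0.npz",p=p,d=d)
    c=get_calibration(n); print(c)
s=state(); print(s)
E
```

```text
pics
{'camera_matrix': array([[448.24976906,   0.        , 279.36131439],
       [  0.        , 448.24976906, 215.9440471 ],
       [  0.        ,   0.        ,   1.        ]]), 'D': array([-0.1434728,  0.       ,  0.       ,  0.       ,  0.       ]), 'position': array([460.10181683, -11.06677718, 860.14621332]), 'orientation': array([ 0.10029214, -0.01383073, -1.56903391])}
{'camera_matrix': array([[383.27010319,   0.        , 275.62748841],
       [  0.        , 383.27010319, 213.97460593],
       [  0.        ,   0.        ,   1.        ]]), 'D': array([-0.08286179,  0.        ,  0.        ,  0.        ,  0.        ]), 'position': array([ 290.13375516, -475.28031865,  611.99428167]), 'orientation': array([ 0.78962109, -0.01832397, -0.46331556])}
{'t': 0.1, 'joints': array([ 1.12034938e+00,  4.91493750e-01,  1.55939084e+00,  1.65559936e-05,
        1.09170541e+00, -1.05617417e-01]), 'qvel': array([-7.01533578e-04, -1.67795730e-03, -2.02644670e-03,  7.96806612e-04,
        2.15421818e-03, -7.73076166e-05]), 'tau': array([ 1.78953687e-03, -6.13621402e+01, -2.58605880e+01,  6.93366048e-02,
        4.71217255e-02, -6.20587298e-05]), 'eef_pos': array([211.24774998, 588.18648041, 404.22272373]), 'tcp_rot': array([-3.14060241e+00, -1.19744337e-04,  2.79675542e+00]), 'ft_force': array([-0.67634687,  0.52004499, -0.48281575]), 'moment': array([ 0.01220196, -0.00324171, -0.02993737]), 'grip_force': 0.0, 'opening': 0.9952102143281862}
```

View pics/top0.png

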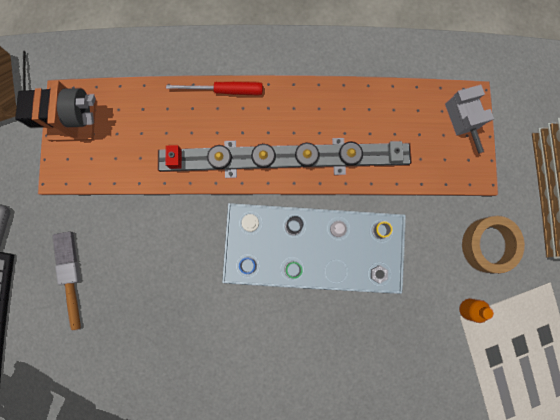

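View pics/side0.png

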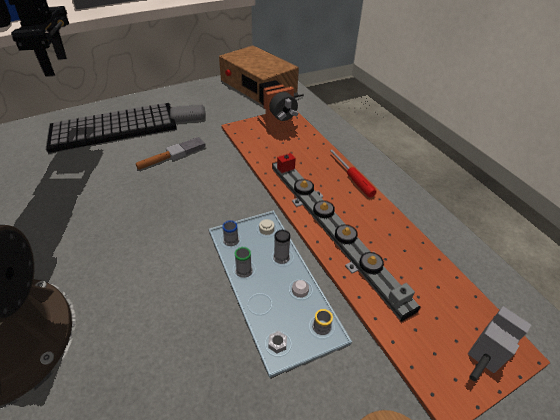

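The top view shows the red stop at (173,156), with nests at columns 219, 263, 307 and 351 along row ~155. The sleeves are black (295,225), yellow (384,229), blue (248,265) and green (293,269); the other tray items are not sleeves. The side view confirms this.

```bash
cat > h.py <<'E'
from cell import *
import cv2,numpy as np
from scipy.spatial.transform import Rotation as R
from scipy.optimize import least_squares
def cloud(name,d):
    c=get_calibration(name); v,u=np.mgrid[:420,:560]
    n=cv2.undistortPoints(np.stack([u,v],-1).reshape(-1,1,2).astype(float),c["camera_matrix"],c["D"]).reshape(420,560,2)
    P=np.stack([n[...,0]*d,-n[...,1]*d,-d],-1)
    W=P@R.from_euler("xyz",c["orientation"]).as_matrix().T+c["position"]; W[d<=0]=np.nan
    return W
def circ(Q):
    f=lambda p:np.hypot(Q[:,0]-p[0],Q[:,1]-p[1])-p[2]
    return least_squares(f,[*Q.mean(0),15],loss="soft_l1").x
E
python3 - <<'E'
from h import *
top={"yellow":(384,229),"blue":(248,265),"green":(293,269),"black":(295,225),"n1":(219,155),"n2":(263,155),"n3":(307,154),"n4":(351,153),"stop":(173,156)}
Z=np.load("top0.npz");W=cloud("top",Z["d"].astype(float))
S=np.load("side0.npz");V=cloud("side",S["d"].astype(float))
for k,(u,v) in top.items():
    A=W[v-22:v+23,u-22:u+23].reshape(-1,3); c0=np.nanmedian(W[v-8:v+9,u-8:u+9].reshape(-1,3),0)
    for nm,C in(("top",A),("side",V.reshape(-1,3))):
        C=C[~np.isnan(C).any(1)]; C=C[np.hypot(*(C-c0)[:,:2].T)<26]
        zt=np.percentile(C[:,2],98)
        if k[0]=="n": T=C[(C[:,2]>zt-16)&(C[:,2]<zt-8)]
        else: T=C[C[:,2]>zt-3]
        m=(T[:,:2].min(0)+T[:,:2].max(0))/2
        print(k,nm,len(T),"zpct",np.percentile(C[:,2],[2,25,50,75,98,100]).round(0),"mid",m.round(1),"ext",np.ptp(T[:,:2],axis=0).round(0),"fit",circ(T[:,:2]).round(1),T[:,:2].mean(0).round(1))
E
```

```text
yellow top 76 zpct [ 0.  3.  6. 21. 39. 40.] mid [ 520. -217.] ext [28. 31.] fit [ 519.9 -217.    13.7] [ 519.5 -217.4]
yellow side 87 zpct [ 4.  6. 10. 27. 40. 42.] mid [ 520.9 -218. ] ext [29. 31.] fit [ 521.  -218.    13.8] [ 521.3 -217.7]
blue top 75 zpct [ 0.  3.  4.  9. 50. 51.] mid [452.7  36.9] ext [29. 27.] fit [452.5  37.1  13.6] [452.8  37.4]
blue side 64 zpct [ 4.  8. 22. 41. 52. 54.] mid [453.4  37.7] ext [29. 31.] fit [453.2  37.6  13.6] [452.9  38.1]
green top 73 zpct [-0.  2.  4.  8. 60. 63.] mid [445.  -48.2] ext [27. 29.] fit [445.1 -48.1  13.5] [445.1 -48.5]
green side 83 zpct [ 4.  8. 26. 50. 62. 64.] mid [445.9 -46.8] ext [30. 31.] fit [445.8 -47.8  13.5] [445.5 -47.8]
black top 71 zpct [ 0.  3.  5. 28. 72. 73.] mid [527.1 -49.6] ext [28. 28.] fit [527.1 -49.2  13.4] [527.1 -48.7]
black side 69 zpct [ 5.  9. 32. 59. 74. 75.] mid [527.4 -48. ] ext [30. 30.] fit [527.5 -49.   13.6] [527.7 -49.1]
n1 top 350 zpct [10. 37. 38. 40. 48. 52.] mid [654.5  91.4] ext [46. 45.] fit [654.4  92.   17.7] [654.1  91.7]
n1 side 180 zpct [14. 32. 40. 42. 51. 54.] mid [656.3  92.1]
[... 268 characters left out ...]
.9   5.6]
n3 top 375 zpct [10. 35. 38. 40. 49. 53.] mid [660.3 -74.2] ext [46. 46.] fit [659.7 -73.5  17.5] [659.1 -73.3]
n3 side 250 zpct [12. 31. 41. 42. 51. 54.] mid [661.8 -73.6] ext [45. 46.] fit [661.7 -74.2  18.6] [659.9 -77. ]
n4 top 378 zpct [10. 32. 38. 40. 50. 53.] mid [ 662.8 -156.7] ext [46. 43.] fit [ 663.3 -156.6   17.4] [ 662.3 -156.3]
n4 side 304 zpct [13. 30. 41. 42. 51. 54.] mid [ 663.9 -156.9] ext [45. 46.] fit [ 664.3 -157.4   17.9] [ 662.5 -159.7]
stop top 57 zpct [10. 28. 44. 62. 67. 70.] mid [652.3 175.8] ext [36. 23.] fit [646.  171.4  10.1] [650.8 175.6]
stop side 37 zpct [13. 30. 44. 62. 68. 70.] mid [653.7 173.8] ext [36. 22.] fit [658.8 168.9  10.6] [654.8 173.2]
```

>>> arm_command(rows=[[[-0.92,-0.97,0,0,0,-0.055,0.2],[-0.92,-0.97,0,0,0,-0.055,0.2],[-0.92,-0.97,0,0,0,-0.055,0.2],[-0.92,-0.97,0,0,0,-0.055,0.2],[-0.92,-0.97,0,0,0,-0.055,0.2],[-0.92,-0.97,0,0,0,-0.055,0.2]]])

```text
t: 0.6
eef_pos: [293.2, 400.7, 404.7]
tcp_rot: [-3.14, -0.0, 3.139]
ft_force: [0.5, -0.2, -0.4]
opening: 0.64
grip_force: 0.0
```

>>> arm_command(rows=[[[-0.5,-1,0.1,0,0,0,0.16],[-0.5,-1,0.1,0,0,0,0.16],[-0.5,-1,0.1,0,0,0,0.16],[-0.5,-1,0.1,0,0,0,0.16]]])

```text
t: 0.93
eef_pos: [366.6, 254.9, 389.7]
tcp_rot: [3.141, 0.0, -3.14]
ft_force: [1.0, 0.6, -0.8]
opening: 0.579
grip_force: 0.0
```

>>> arm_command(rows=[[[-0.5,-1,0.3,0,0,0,0.16],[-0.5,-1,0.3,0,0,0,0.16],[-0.5,-1,0.3,0,0,0,0.16],[-0.5,-1,0.3,0,0,0,0.16]]])

```text
t: 1.27
eef_pos: [438.9, 110.7, 346.3]
tcp_rot: [3.141, 0.0, -3.141]
ft_force: [0.5, 0.9, 0.7]
opening: 0.581
grip_force: 0.0
```

>>> arm_command(rows=[[[-0.07,-0.45,0.3,0,0,0,0.16],[-0.07,-0.45,0.3,0,0,0,0.16],[-0.07,-0.45,0.3,0,0,0,0.16],[-0.07,-0.45,0.3,0,0,0,0.16]]])

```text
t: 1.6
eef_pos: [449.3, 43.7, 300.7]
tcp_rot: [3.141, -0.003, 3.139]
ft_force: [-0.4, 0.9, 0.3]
opening: 0.579
grip_force: 0.0
```

>>> arm_command(rows=[[[-0.025,-0.043,0.34,0,0,0,0.16],[-0.025,-0.043,0.34,0,0,0,0.16],[-0.025,-0.043,0.34,0,0,0,0.16],[-0.025,-0.043,0.34,0,0,0,0.16],[-0.025,-0.043,0.34,0,0,0,0.16],[-0.025,-0.043,0.34,0,0,0,0.16]]])

```text
t: 2.1
eef_pos: [452.8, 39.0, 251.9]
tcp_rot: [-3.142, 0.002, -3.14]
ft_force: [0.3, -0.4, 0.4]
opening: 0.583
grip_force: 0.0
```

>>> arm_command(rows=[[[0,-0.011,0.15,0,0,0,0.16],[0,-0.011,0.25,0,0,0,0.16],[0,-0.011,0.3,0,0,0,0.16],[0,-0.011,0.3,0,0,0,0.16],[0,-0.011,0.3,0,0,0,0.16],[0,-0.011,0.3,0,0,0,0.16]]])

```text
t: 2.6
eef_pos: [452.9, 36.8, 206.5]
tcp_rot: [3.142, 0.001, -3.141]
ft_force: [0.2, 0.1, 0.2]
opening: 0.574
grip_force: 0.0
```

Run:
```python
from h import *
s=state();print(s["eef_pos"],s["qvel"].round(3))
p,d=read_camera("side");print(state()["eef_pos"])
q,_=read_camera("top");cv2.imwrite("pics/g1.png",np.hstack([cv2.resize(p[170:320,170:330],(480,450)),cv2.resize(q[200:300,200:280],(320,400)).repeat(1,0)[:400] if 0 else cv2.resize(q[200:300,195:266],(320,450))])[...,::-1])
```

```text
[452.89205682  36.83891117 206.51981217] [-0.002 -0.001  0.001 -0.001 -0.006 -0.001]
[452.89296203  36.80376057 206.55152559]
```

View pics/g1.png

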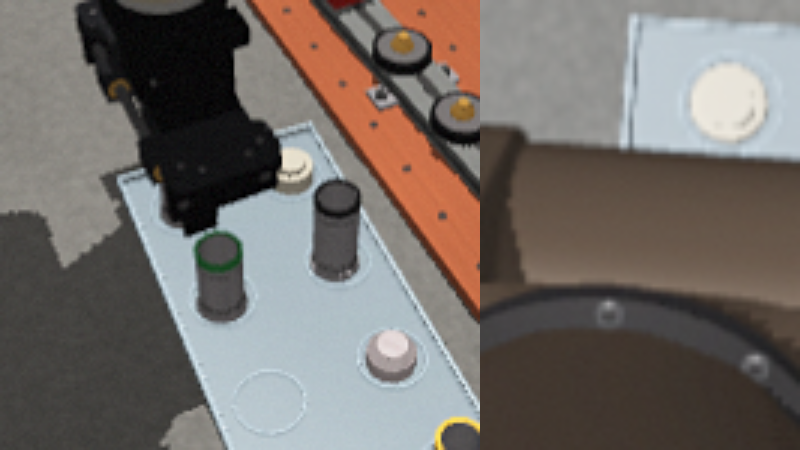

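The gripper straddles the blue sleeve (crop around (190,215)) and is clear of green and black. I'll close it and lift.

>>> arm_command(rows=[[[0,0,0,0,0,0,-1],[0,0,0,0,0,0,-1],[0,0,0,0,0,0,-1],[0,0,0,0,0,0,-1],[0,0,0,0,0,0,-1],[0,0,0,0,0,0,-1]]])

```text
t: 3.2
eef_pos: [452.7, 36.7, 205.8]
tcp_rot: [3.142, 0.0, -3.141]
ft_force: [-0.4, 0.1, 2.5]
opening: 0.312
grip_force: 30.0
```

>>> arm_command(rows=[[[0,0,0,0,0,0,-1],[0,0,0,0,0,0,-1],[0,0,-0.02,0,0,0,-1],[0,0,-0.1,0,0,0,-1],[0,0,-0.2,0,0,0,-1],[0,0,-0.35,0,0,0,-1],[0,0,-0.5,0,0,0,-1],[0,0,-0.6,0,0,0,-1],[0,0,-0.6,0,0,0,-1]]])

```text
t: 3.95
eef_pos: [452.9, 36.8, 298.2]
tcp_rot: [-3.141, 0.004, -3.141]
ft_force: [-0.1, 0.1, -0.2]
opening: 0.312
grip_force: 30.0
```

>>> arm_command(rows=[[[-0.1,-0.01,0,0,0,0,-1],[-0.3,-0.04,0,0,0,0,-1],[-0.5,-0.07,0,0,0,0,-1],[-0.7,-0.095,0,0,0,0,-1],[-0.9,-0.12,0,0,0,0,-1],[-1,-0.13,0,0,0,0,-1]]])

```text
t: 4.45
eef_pos: [605.2, 16.8, 294.6]
tcp_rot: [3.142, 0.001, -3.141]
ft_force: [-0.5, 0.5, -2.1]
opening: 0.313
grip_force: 30.0
```

>>> arm_command(rows=[[[-0.15,-0.03,0,0,0,0,-1],[-0.3,-0.06,0,0,0,0,-1],[-0.368,-0.06,0.1,0,0,0,-1],[-0.368,-0.06,0.2,0,0,0,-1],[-0.368,-0.06,0.25,0,0,0,-1],[-0.368,-0.06,0.25,0,0,0,-1],[-0.368,-0.06,0.25,0,0,0,-1]]])

```text
t: 5.03
eef_pos: [657.7, 8.4, 257.6]
tcp_rot: [3.141, -0.002, -3.141]
ft_force: [-0.2, 0.2, -0.9]
opening: 0.312
grip_force: 30.0
```

>>> arm_command(rows=[[[0,0,0.02,0,0,0,-1],[0,0,0.04,0,0,0,-1],[0,0,0.06,0,0,0,-1],[0,0,0.08,0,0,0,-1],[0,0,0.095,0,0,0,-1],[0,0,0.095,0,0,0,-1]]])

```text
t: 5.53
eef_pos: [657.8, 8.4, 243.5]
tcp_rot: [3.141, -0.001, -3.141]
ft_force: [-0.2, -0.3, -1.7]
opening: 0.313
grip_force: 30.0
```

Run:
```python
from h import *
s=state();print(s["eef_pos"],s["ft_force"],s["moment"])
p,d=read_camera("side")
q,_=read_camera("top");cv2.imwrite("pics/p1.png",np.hstack([cv2.resize(p[150:250,270:370],(450,450),interpolation=2),cv2.resize(q[120:190,235:290],(340,450))])[...,::-1])
```

```text
[657.81738216   8.39640966 243.49466739] [-0.17338228 -0.3222655  -1.66431186] [ 0.01676174 -0.00792334  0.01634336]
```

View pics/p1.png

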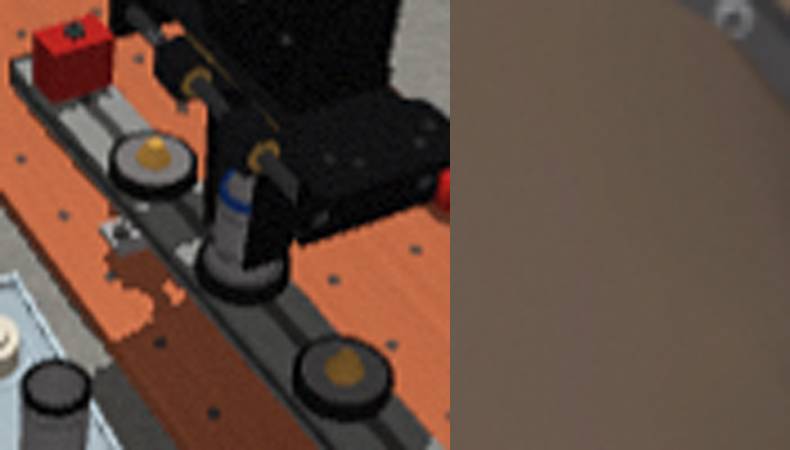

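Blue hangs over the second nest (crop ~(240,260)), with the pip inside the bore and no contact force. I'll ease it down.

>>> arm_command(rows=[[[0,0,0.004,0,0,0,-1],[0,0,0.008,0,0,0,-1],[0,0,0.012,0,0,0,-1],[0,0,0.012,0,0,0,-1]]])

```text
t: 5.97
eef_pos: [657.9, 8.4, 242.1]
tcp_rot: [3.142, -0.0, -3.141]
ft_force: [0.8, -0.4, -1.3]
opening: 0.314
grip_force: 30.0
```

>>> arm_command(rows=[[[0,0,0.003,0,0,0,-1],[0,0,0.006,0,0,0,-1],[0,0,0.006,0,0,0,-1]]])

```text
t: 6.22
eef_pos: [657.9, 8.4, 241.8]
tcp_rot: [3.142, 0.0, -3.141]
ft_force: [-0.8, 1.2, 4.4]
opening: 0.31
grip_force: 30.0
```

>>> arm_command(rows=[[[0,0,0.001,0,0,0,-0.3],[0,0,0.001,0,0,0,-0.2],[0,0,0.001,0,0,0,-0.1],[0,0,0.001,0,0,0,0.05],[0,0,0.001,0,0,0,0.1],[0,0,0.001,0,0,0,0.1],[0,0,-0.05,0,0,0,0.1],[0,0,-0.15,0,0,0,0.1],[0,0,-0.3,0,0,0,0.1],[0,0,-0.45,0,0,0,0.1]]])

```text
t: 7.05
eef_pos: [657.9, 8.4, 309.6]
tcp_rot: [3.141, -0.001, -3.141]
ft_force: [0.3, -0.1, -0.1]
opening: 0.55
grip_force: 0.0
```

>>> arm_command(rows=[[[0.45,-0.9,0,0,0,0,0.1],[0.45,-0.9,0,0,0,0,0.1],[0.45,-0.9,0,0,0,0,0.1],[0.45,-0.9,0,0,0,0,0.1],[0.45,-0.9,0,0,0,0,0.1]]])

```text
t: 7.47
eef_pos: [588.7, -130.5, 309.5]
tcp_rot: [-3.141, -0.0, 3.139]
ft_force: [1.0, -0.1, 0.1]
opening: 0.548
grip_force: 0.0
```

>>> arm_command(rows=[[[0.465,-0.61,0.3,0,0,0,0.16],[0.465,-0.61,0.3,0,0,0,0.16],[0.465,-0.61,0.3,0,0,0,0.16],[0.465,-0.61,0.4,0,0,0,0.16],[0.465,-0.61,0.4,0,0,0,0.16],[0.465,-0.61,0.4,0,0,0,0.16],[0.465,-0.61,0.4,0,0,0,0.16]]])

```text
t: 8.05
eef_pos: [521.7, -217.5, 249.6]
tcp_rot: [-3.141, 0.001, -3.14]
ft_force: [1.0, 0.9, 0.4]
opening: 0.58
grip_force: 0.0
```

>>> arm_command(rows=[[[0.004,-0.002,0.15,0,0,0,0.16],[0.004,-0.002,0.25,0,0,0,0.16],[0.004,-0.002,0.303,0,0,0,0.16],[0.004,-0.002,0.303,0,0,0,0.16],[0.004,-0.002,0.303,0,0,0,0.16],[0.004,-0.002,0.303,0,0,0,0.16]]])

```text
t: 8.55
eef_pos: [520.7, -218.3, 204.3]
tcp_rot: [-3.141, 0.001, -3.14]
ft_force: [-0.1, 0.1, 1.0]
opening: 0.58
grip_force: 0.0
```

>>> arm_command(rows=[[[0,0,0,0,0,0,-1],[0,0,0,0,0,0,-1],[0,0,0,0,0,0,-1],[0,0,0,0,0,0,-1],[0,0,0,0,0,0,-1],[0,0,0,0,0,0,-1],[0,0,0,0,0,0,-1]]])

```text
t: 9.13
eef_pos: [520.3, -218.6, 203.5]
tcp_rot: [-3.142, 0.0, -3.141]
ft_force: [-0.9, 0.3, 4.1]
opening: 0.311
grip_force: 30.0
```

>>> arm_command(rows=[[[0,0,-0.02,0,0,0,-1],[0,0,-0.1,0,0,0,-1],[0,0,-0.25,0,0,0,-1],[0,0,-0.45,0,0,0,-1],[0,0.05,-0.65,0,0,0,-1],[-0.05,0.2,-0.75,0,0,0,-1],[-0.12,0.4,-0.75,0,0,0,-1],[-0.2,0.6,-0.75,0,0,0,-1],[-0.3,0.8,-0.75,0,0,0,-1],[-0.4,0.95,-0.75,0,0,0,-1]]])

```text
t: 9.97
eef_pos: [580.2, -73.9, 317.0]
tcp_rot: [3.141, 0.001, -3.14]
ft_force: [-0.3, -0.5, -1.2]
opening: 0.309
grip_force: 30.0
```

>>> arm_command(rows=[[[-0.1,0.2,0,0,0,0,-1],[-0.2,0.4,0,0,0,0,-1],[-0.3,0.6,0,0,0,0,-1],[-0.4,0.8,0,0,0,0,-1],[-0.48,0.95,0,0,0,0,-1],[-0.48,1,0,0,0,0,-1],[-0.48,1,0,0,0,0,-1]]])

```text
t: 10.55
eef_pos: [651.8, 75.9, 316.1]
tcp_rot: [3.141, -0.0, -3.138]
ft_force: [-1.0, -0.8, -1.0]
opening: 0.314
grip_force: 30.0
```

>>> arm_command(rows=[[[-0.021,0.1,0,0,0,0,-1],[-0.021,0.1,0.1,0,0,0,-1],[-0.021,0.1,0.25,0,0,0,-1],[-0.021,0.1,0.35,0,0,0,-1],[-0.021,0.1,0.41,0,0,0,-1],[-0.021,0.1,0.41,0,0,0,-1],[-0.021,0.1,0.41,0,0,0,-1],[-0.021,0.1,0.41,0,0,0,-1]]])

```text
t: 11.22
eef_pos: [655.4, 88.8, 255.4]
tcp_rot: [3.141, 0.001, -3.141]
ft_force: [0.8, 0.5, -1.3]
opening: 0.31
grip_force: 30.0
```

>>> arm_command(rows=[[[0.002,0.016,0,0,0,0,-1],[0.002,0.016,0.02,0,0,0,-1],[0.002,0.016,0.04,0,0,0,-1],[0.002,0.016,0.06,0,0,0,-1],[0.002,0.016,0.08,0,0,0,-1],[0.002,0.016,0.09,0,0,0,-1],[0.002,0.016,0.09,0,0,0,-1]]])

```text
t: 11.8
eef_pos: [654.8, 91.5, 240.2]
tcp_rot: [3.142, -0.001, -3.141]
ft_force: [-0.1, 0.2, -2.0]
opening: 0.312
grip_force: 30.0
```

>>> arm_command(rows=[[[0,0,0.004,0,0,0,-1],[0,0,0.007,0,0,0,-1],[0,0,0.01,0,0,0,-1],[0,0,0.01,0,0,0,-1]]])

```text
t: 12.13
eef_pos: [654.9, 91.5, 239.6]
tcp_rot: [3.142, 0.0, -3.141]
ft_force: [-0.3, 0.3, 0.5]
opening: 0.311
grip_force: 30.0
```

>>> arm_command(rows=[[[0,0,0.003,0,0,0,-1],[0,0,0.006,0,0,0,-1],[0,0,0.006,0,0,0,-1]]])

```text
t: 12.38
eef_pos: [654.9, 91.5, 239.5]
tcp_rot: [3.142, 0.001, -3.141]
ft_force: [-4.0, -0.6, 10.2]
opening: 0.311
grip_force: 30.0
```

>>> arm_command(rows=[[[0,0,-0.004,0,0,0,-1],[0,0,-0.004,0,0,0,-0.3],[0,0,-0.004,0,0,0,-0.2],[0,0,-0.004,0,0,0,-0.1],[0,0,-0.004,0,0,0,0.1],[0,0,-0.004,0,0,0,0.1],[0,0,-0.06,0,0,0,0.1],[0,0,-0.16,0,0,0,0.1],[0,0,-0.32,0,0,0,0.1],[0,0,-0.48,0,0,0,0.1]]])

```text
t: 13.22
eef_pos: [654.8, 91.4, 311.3]
tcp_rot: [3.142, -0.001, -3.141]
ft_force: [-0.2, -0.3, -0.1]
opening: 0.552
grip_force: 0.0
```

>>> arm_command(rows=[[[0.8,-0.5,0,0,0,0,0.16],[0.8,-0.5,0,0,0,0,0.16],[0.8,-0.5,0,0,0,0,0.16],[0.8,-0.5,0,0,0,0,0.16],[0.8,-0.5,0,0,0,0,0.16]]])

```text
t: 13.63
eef_pos: [532.3, 15.0, 311.3]
tcp_rot: [3.142, -0.001, 3.141]
ft_force: [1.2, -0.5, 1.4]
opening: 0.581
grip_force: 0.0
```

>>> arm_command(rows=[[[0.596,-0.431,0.1,0,0,0,0.16],[0.596,-0.431,0.2,0,0,0,0.16],[0.596,-0.431,0.3,0,0,0,0.16],[0.596,-0.431,0.3,0,0,0,0.16],[0.596,-0.431,0.3,0,0,0,0.16],[0.596,-0.431,0.3,0,0,0,0.16],[0.596,-0.431,0.3,0,0,0,0.16]]])

```text
t: 14.22
eef_pos: [446.8, -48.0, 266.0]
tcp_rot: [-3.141, 0.002, -3.14]
ft_force: [0.3, 1.2, -0.3]
opening: 0.575
grip_force: 0.0
```

>>> arm_command(rows=[[[0.006,-0.002,0.1,0,0,0,0.16],[0.006,-0.002,0.25,0,0,0,0.16],[0.006,-0.002,0.33,0,0,0,0.16],[0.006,-0.002,0.36,0,0,0,0.16],[0.006,-0.002,0.36,0,0,0,0.16],[0.006,-0.002,0.36,0,0,0,0.16],[0.006,-0.002,0.36,0,0,0,0.16]]])

```text
t: 14.8
eef_pos: [445.1, -48.5, 212.2]
tcp_rot: [-3.141, 0.001, -3.14]
ft_force: [0.3, -0.4, 0.5]
opening: 0.582
grip_force: 0.0
```

>>> arm_command(rows=[[[0,0,0,0,0,0,-1],[0,0,0,0,0,0,-1],[0,0,0,0,0,0,-1],[0,0,0,0,0,0,-1],[0,0,0,0,0,0,-1],[0,0,0,0,0,0,-1],[0,0,0,0,0,0,-1]]])

```text
t: 15.38
eef_pos: [444.7, -48.6, 211.6]
tcp_rot: [3.142, 0.0, -3.141]
ft_force: [0.5, 0.2, 5.8]
opening: 0.312
grip_force: 30.0
```

>>> arm_command(rows=[[[0,0,-0.02,0,0,0,-1],[0,0,-0.1,0,0,0,-1],[0,0,-0.25,0,0,0,-1],[0,0,-0.45,0,0,0,-1],[0,0,-0.65,0,0,0,-1],[-0.05,0,-0.75,0,0,0,-1],[-0.2,-0.05,-0.75,0,0,0,-1],[-0.4,-0.1,-0.75,0,0,0,-1],[-0.6,-0.15,-0.75,0,0,0,-1],[-0.75,-0.17,-0.75,0,0,0,-1]]])

```text
t: 16.22
eef_pos: [558.9, -74.8, 324.1]
tcp_rot: [-3.141, 0.001, -3.141]
ft_force: [0.2, 0.3, -0.3]
opening: 0.313
grip_force: 30.0
```

>>> arm_command(rows=[[[-0.2,0,0,0,0,0,-1],[-0.4,0,0,0,0,0,-1],[-0.6,0,0,0,0,0,-1],[-0.687,0,0,0,0,0,-1],[-0.687,0,0.1,0,0,0,-1],[-0.687,0,0.25,0,0,0,-1],[-0.687,0,0.35,0,0,0,-1],[-0.687,0,0.4,0,0,0,-1],[-0.687,0,0.4,0,0,0,-1],[-0.687,0,0.4,0,0,0,-1]]])

```text
t: 17.05
eef_pos: [660.3, -74.0, 264.1]
tcp_rot: [3.141, -0.0, -3.141]
ft_force: [-0.4, 0.6, -0.8]
opening: 0.31
grip_force: 30.0
```

>>> arm_command(rows=[[[0,0,0.02,0,0,0,-1],[0,0,0.04,0,0,0,-1],[0,0,0.06,0,0,0,-1],[0,0,0.08,0,0,0,-1],[0,0,0.1,0,0,0,-1],[0,0,0.1,0,0,0,-1]]])

```text
t: 17.55
eef_pos: [660.1, -74.0, 248.3]
tcp_rot: [3.141, -0.001, -3.141]
ft_force: [-0.1, 0.6, -1.2]
opening: 0.315
grip_force: 30.0
```

>>> arm_command(rows=[[[0,0,0.004,0,0,0,-1],[0,0,0.008,0,0,0,-1],[0,0,0.008,0,0,0,-1]]])

```text
t: 17.8
eef_pos: [660.3, -74.0, 247.7]
tcp_rot: [3.142, 0.0, -3.141]
ft_force: [0.8, 0.4, -1.1]
opening: 0.313
grip_force: 30.0
```

>>> arm_command(rows=[[[0,0,0.003,0,0,0,-1],[0,0,0.005,0,0,0,-1],[0,0,0.005,0,0,0,-1]]])

```text
t: 18.05
eef_pos: [660.3, -73.9, 247.6]
tcp_rot: [-3.142, 0.001, -3.141]
ft_force: [-2.1, -0.2, 4.8]
opening: 0.313
grip_force: 30.0
```

Seated. Release and lift.

>>> arm_command(rows=[[[0,0,0,0,0,0,-1],[0,0,0,0,0,0,-0.3],[0,0,0,0,0,0,-0.2],[0,0,0,0,0,0,-0.1],[0,0,0,0,0,0,0.1],[0,0,0,0,0,0,0.1],[0,0,-0.06,0,0,0,0.1],[0,0,-0.16,0,0,0,0.1],[0,0,-0.32,0,0,0,0.1],[0,0,-0.48,0,0,0,0.1]]])

```text
t: 18.88
eef_pos: [660.2, -74.0, 319.9]
tcp_rot: [3.141, -0.001, -3.141]
ft_force: [0.2, -0.3, -0.1]
opening: 0.549
grip_force: 0.0
```

>>> arm_command(rows=[[[0.4,0.08,0,0,0,0,0.16],[0.886,0.164,0,0,0,0,0.16],[0.886,0.164,0,0,0,0,0.16],[0.886,0.164,0,0,0,0,0.16],[0.886,0.164,0.1,0,0,0,0.16],[0.886,0.164,0.2,0,0,0,0.16],[0.886,0.164,0.2,0,0,0,0.16],[0.886,0.164,0.2,0,0,0,0.16]]])

```text
t: 19.55
eef_pos: [527.5, -49.5, 289.2]
tcp_rot: [3.141, -0.001, -3.141]
ft_force: [0.2, -0.8, -0.4]
opening: 0.584
grip_force: 0.0
```

>>> arm_command(rows=[[[0,0,0.1,0,0,0,0.16],[0,0,0.25,0,0,0,0.16],[0,0,0.4,0,0,0,0.16],[0,0,0.45,0,0,0,0.16],[0,0,0.45,0,0,0,0.16],[0,0,0.45,0,0,0,0.16],[0,0,0.45,0,0,0,0.16]]])

```text
t: 20.13
eef_pos: [527.7, -49.5, 222.7]
tcp_rot: [-3.141, 0.002, -3.141]
ft_force: [0.2, -0.3, -0.2]
opening: 0.579
grip_force: 0.0
```

>>> arm_command(rows=[[[0,0,0,0,0,0,-1],[0,0,0,0,0,0,-1],[0,0,0,0,0,0,-1],[0,0,0,0,0,0,-1],[0,0,0,0,0,0,-1],[0,0,0,0,0,0,-1],[0,0,0,0,0,0,-1]]])

```text
t: 20.72
eef_pos: [527.4, -49.5, 221.7]
tcp_rot: [-3.142, 0.0, -3.141]
ft_force: [-0.3, 1.3, 4.7]
opening: 0.31
grip_force: 30.0
```

>>> arm_command(rows=[[[0,0,-0.02,0,0,0,-1],[0,0,-0.1,0,0,0,-1],[0,0,-0.25,0,0,0,-1],[0,0,-0.45,0,0,0,-1],[0,0,-0.6,0,0,0,-1],[-0.05,-0.05,-0.7,0,0,0,-1],[-0.2,-0.17,-0.7,0,0,0,-1],[-0.4,-0.32,-0.7,0,0,0,-1],[-0.6,-0.48,-0.7,0,0,0,-1],[-0.75,-0.6,-0.7,0,0,0,-1]]])

```text
t: 21.55
eef_pos: [641.4, -141.0, 326.6]
tcp_rot: [-3.141, 0.001, -3.141]
ft_force: [-0.1, -0.2, -1.6]
opening: 0.312
grip_force: 30.0
```

>>> arm_command(rows=[[[-0.1,-0.07,0,0,0,0,-1],[-0.158,-0.118,0,0,0,0,-1],[-0.158,-0.118,0.1,0,0,0,-1],[-0.158,-0.118,0.2,0,0,0,-1],[-0.158,-0.118,0.3,0,0,0,-1],[-0.158,-0.118,0.36,0,0,0,-1],[-0.158,-0.118,0.36,0,0,0,-1],[-0.158,-0.118,0.36,0,0,0,-1]]])

```text
t: 22.22
eef_pos: [663.7, -157.1, 272.3]
tcp_rot: [3.141, -0.001, -3.141]
ft_force: [-0.2, 1.0, -0.5]
opening: 0.315
grip_force: 30.0
```

>>> arm_command(rows=[[[0,0,0.02,0,0,0,-1],[0,0,0.04,0,0,0,-1],[0,0,0.06,0,0,0,-1],[0,0,0.08,0,0,0,-1],[0,0,0.088,0,0,0,-1],[0,0,0.088,0,0,0,-1]]])

```text
t: 22.72
eef_pos: [663.6, -157.0, 258.9]
tcp_rot: [3.141, -0.0, -3.141]
ft_force: [0.4, -0.0, -2.4]
opening: 0.314
grip_force: 30.0
```

>>> arm_command(rows=[[[0,0,0.004,0,0,0,-1],[0,0,0.008,0,0,0,-1],[0,0,0.008,0,0,0,-1]]])

```text
t: 22.97
eef_pos: [663.6, -157.1, 258.0]
tcp_rot: [3.142, 0.0, -3.141]
ft_force: [0.5, 0.4, -1.1]
opening: 0.318
grip_force: 30.0
```

>>> arm_command(rows=[[[0,0,0.003,0,0,0,-1],[0,0,0.005,0,0,0,-1],[0,0,0.005,0,0,0,-1]]])

```text
t: 23.22
eef_pos: [663.6, -157.1, 257.7]
tcp_rot: [-3.142, 0.0, -3.141]
ft_force: [-0.9, 1.3, 3.0]
opening: 0.314
grip_force: 30.0
```

>>> arm_command(rows=[[[0,0,0.002,0,0,0,-1],[0,0,0.002,0,0,0,-0.3],[0,0,0.002,0,0,0,-0.2],[0,0,0.002,0,0,0,-0.1],[0,0,0.002,0,0,0,0.1],[0,0,0.002,0,0,0,0.1],[0,0,-0.06,0,0,0,0.1],[0,0,-0.16,0,0,0,0.1],[0,0,-0.32,0,0,0,0.1],[0,0,-0.48,0,0,0,0.1]]])

```text
t: 24.05
eef_pos: [663.5, -157.1, 330.3]
tcp_rot: [3.141, -0.001, -3.141]
ft_force: [-0.5, -0.1, -0.4]
opening: 0.552
grip_force: 0.0
```

>>> arm_command(rows=[[[0,-0.2,-0.2,0,0,0,0.1],[0.2,-0.5,-0.3,0,0,0,0.1],[0.4,-0.8,-0.3,0,0,0,0.1],[0.5,-1,-0.3,0,0,0,0.1],[0.5,-1,-0.3,0,0,0,0.1],[0.5,-1,-0.3,0,0,0,0.1]]])

```text
t: 24.55
eef_pos: [586.6, -310.6, 375.3]
tcp_rot: [-3.141, 0.001, 3.138]
ft_force: [0.2, 0.4, 0.4]
opening: 0.55
grip_force: 0.0
```

>>> arm_command(rows=[[[0.3,-0.3,0,0,0,0,0.1],[0.6,-0.6,0,0,0,0,0.1],[0.8,-1,0,0,0,0,0.1],[0.8,-1,0,0,0,0,0.1],[0.8,-1,0,0,0,0,0.1],[0.8,-1,0,0,0,0,0.1],[0.8,-1,0,0,0,0,0.1]]])

```text
t: 25.13
eef_pos: [468.5, -457.7, 374.5]
tcp_rot: [3.141, 0.0, 3.14]
ft_force: [0.6, 0.1, -0.5]
opening: 0.545
grip_force: 0.0
```

Run:
```python
from h import *
pts={"yellow":(655,91.5,34),"blue":(658,8.5,45),"green":(661,-74,56),"black":(663.6,-157,67)}
im=[]
for n in("top","side"):
    p,d=read_camera(n); V=cloud(n,d.astype(float)).reshape(-1,3); V=V[~np.isnan(V).any(1)]
    im.append(p)
    for k,(x,y,h) in pts.items():
        C=V[np.hypot(V[:,0]-x,V[:,1]-y)<24]; zt=np.percentile(C[:,2],98); T=C[C[:,2]>zt-3]
        print(n,k,"base",round(zt-h,1),circ(T[:,:2]).round(1),len(T))
cv2.imwrite("pics/end.png",np.hstack([cv2.resize(im[0][110:210,140:440],(0,0),fx=1.3,fy=4.5),cv2.resize(im[1][130:330,250:430],(405,450))])[...,::-1])
```

```text
top yellow base 40.6 [653.   91.7  13.6] 65
top blue base 40.6 [656.1   8.3  13.6] 68
top green base 40.0 [659.3 -74.1  13.6] 81
top black base 40.5 [ 662.3 -156.    13.7] 81Traceback (most recent call last):
  File "<stdin>", line 8, in <module>
    return _quantile_unchecked(
        a, q, axis, out, overwrite_input, method, keepdims, weights)
    return _ureduce(a,
                    func=_quantile_ureduce_func,
    ...<5 lines>...
                    overwrite_input=overwrite_input,
                    method=method)
    r = func(a, **kwargs)
    result = _quantile(arr,
                       quantiles=q,
    ...<2 lines>...
                       out=out,
                       weights=wgt)
    slices_having_nans = np.isnan(arr[-1, ...])
                                  ~~~^^^^^^^^^
IndexError: index -1 is out of bounds for axis 0 with size 0
```

All four bases read 40.0–40.6 mm, level with the pads. I'll check the picture before handing in.

Run:
```python
from h import *
p,d=read_camera("top"); cv2.imwrite("pics/end.png",cv2.resize(p[110:230,150:430],(784,336),interpolation=cv2.INTER_CUBIC)[...,::-1])
```

```text
(no output)
```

View pics/end.png

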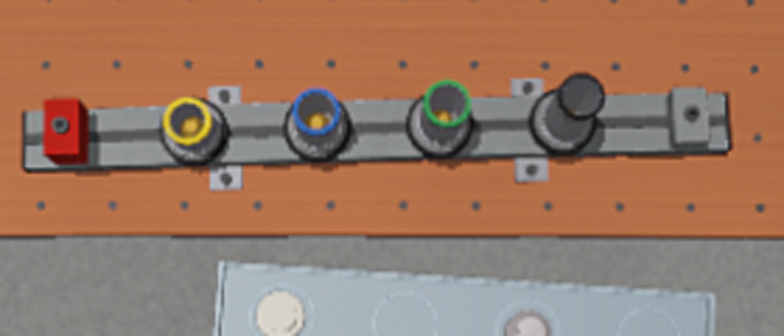

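The picture shows red stop (60,130), then yellow (187,120), blue (317,110), green (447,103) and black (580,95), upright with pips visible in three bores. Black's apparent lean is perspective: its measured top is within about 1.5 mm of its nest centre.

```bash
python3 -c "
from cell import *
print(job_done())"
```

```text
the job is handed in; nothing more can be done
None
```

All four sleeves stand on their nests in height order from the red stop (yellow, blue, green, black), set down upright with the gripper clear, and the job was handed in at about 25 s; no verdict came back.

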